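Reseal the canisters and rank them by freshness on the pantry riser

ROBOT

A 6-joint arm with a two-finger parallel gripper is mounted at the origin on the work surface. World frame = base frame: x ahead of the robot, y to its left, z up, the work surface at z = 0. Lengths are in m, angles in rad, forces in N, time in s.
With the tool pointing down it reaches from about 0.3 to 0.825 m from the base axis. Payload 5.4 kg.
Tool frame: the origin (TCP) lies at the very end of the fingers, on their centre line; the grasp point (between the pads) lies 19 mm behind it; z points along the fingers, y is the line along which they close (so a half turn about z gives the same grasp; the last joint's range is limited). The gripper opens to 92 mm and grips with 3 to 60 N. Pads are 20 mm wide; open, the fingers measure 128 mm over their backs; the gripper's body (75 mm by 189 mm) begins 69 mm behind the grasp point.
Start: joints at [0.942, 0.158, 1.597, -0, 1.386, -0.21], TCP at [0.234, 0.525, 0.215] pointing down, gripper open.
Joint ranges: [-2.91, 2.91], [-0.94, 2.29], [0.18, 2.7], [-1.29, 4.43], [0.17, 2.64], [-3, 3]. Speed limits (rad/s): [2.57, 2.57, 3.14, 3.14, 3.14, 3.14].

INTERFACE

Orientations are given as a 3x3 rotation matrix whose columns are the frame's x, y, z axes.
In Python, from station import robot gives the robot as it stands.
- The arm moves only by the tool drive_tool, never from a script. Its argument "increments" is one flat list of numbers, 7 for each row, row after row: the shift along the tool's x, y, z each as a share of 200 mm, from -1 to 1, then the turn, a rotation vector about the tool's x, y, z each as a share of pi/4 rad, from -1 to 1, then the opening, from -1 (shut) to 1 (fully open). A call has 1 to 8 rows; each row is the pose to reach, as a shift and turn from the pose commanded when the call began, along the tool's axes at that moment; what a row does not reach only later rows make up. A row lasts 1/12 s, in which the tool goes at most 41.7 mm and 7.16 degrees, less where a joint would pass 70% of its speed; a pose out of reach is approached as far as the arm can. A call with a number of a shift or a turn outside -1 to 1 is refused whole. A call with a gripper value outside its range is refused whole. The fingers move at their own pace and stop on an object; "force" is the grip in N (left out, the last holds). Time passes only in rows, so rows that repeat a pose let the fingers close. It gives the time, the measured TCP pose, the force, the opening and the grip force at its end, in the units of the state.
- robot.observe(): the state, without advancing time (a new reading comes with each control period).
- robot.read_camera(name): name is "side" or "top" or "wrist"; returns a dict with "frame" (420x560x3 uint8, red, green, blue), "fx", "fy", "cx", "cy" (pixels), "D" ([k1, k2, p1, p2, k3] as OpenCV has them; the pictures are not rectified), "pose" (4x4, takes a point from camera to world coordinates). Camera axes: x right, y down, z forward; pixel columns grow to the right and rows downward; lengths in m; the calibration is good to about 2 mm. A picture is of the moment at which its call begins. There is no depth.
- robot.job_done(): hands the job in; it is judged then, once.
Trained networks look in the newest picture that a camera, given by its name, has taken for a name from the list of things; names that differ only in an ending like _2 or _b are one class to them, and where a whole thing is asked for, a point or a joint stands for the part that bears it (a point fixed in the world has none). Each returns a list of dicts, best first, with "conf" (0 to 1); they miss things now and then, are a little off and sometimes report something else, mostly with a low value. They report only what shows in the picture. A call takes as long as a camera call.
- robot.find_in(name, camera): "location" ([column, row] in pixels, amid what is visible of it).
- robot.outline_of(name, camera): "region" (420x560 bool, what is visible of it) and "location" ([column, row] in pixels, amid what is visible of it).
- robot.spot_point(name, camera): "location" ([column, row] in pixels: a listed point, or the origin of a listed thing).
The state is a dict: "time": time; "joint_positions": joint angles; "joint_velocities": joint speeds; "joint_efforts": joint torques, N m; "position": TCP position; "ee_rot": TCP orientation; "ft_force": force on the tool from outside, world axes, zero at the start; "ft_torque": the same for the moment, N m; "opening": finger opening in m; "grasp_force": force on a finger pad.
Only numpy, scipy, OpenCV 4.12 (cv2) and the standard library are available. Lean on these libraries where they do the work, as an engineer would, in place of code of your own. Each camera call takes 0.05 s, during which the arm holds its last target. There are 200 camera calls.

TASK

The canisters on the counter have been left with their lids standing proud: press each lid down until it is fully home, always before lifting that canister. Then stand the canisters whose pointer is in the red half of the lid (use first) upright in a row on the front (low) step of the riser and those whose pointer is in the green half in a row on the back (high) step, each row side by side, centred on the step's dark inlaid line and whole on the step; one whose pointer lies on the border of the halves may go in either row. Leave the bowl, stopper and tong where they are, and if a canister gets knocked out of place put it right.

Things in the scene. Friction and masses are not known exactly. Their poses are not given: they have to be found in the camera images.
- canister_1: White ceramic canister with a blue band at its foot, standing upright: 58 mm across, body 72 mm tall, about 0.4 kg with its lid. Its origin is the centre of its underside, z up. All canisters look alike; it may be absent (None).
- cap_1 (a joint): How far the lid of canister_1 stands proud, in m: 0 is fully seated, starts 3 to 13 mm up, showing an orange silicone seal. Flat white disc lid, 54 mm across and 10 mm thick (its top is 82 mm above the canister's foot when seated); it slides straight up and down (14 mm at most), stays where it is left, and goes down when pushed with more than about 5 N; it does not come off.
- dial_1 (a joint): Black pointer in canister_1's lid top, on a disc half red, half green; in rad. 0 lies on the border of the halves, along the canister's own +x; positive turns towards its +y, into the red half (use first), negative towards -y, into the green half (fresh). Starts between -2.2 and 2.2. It lies flush under a clear cover; pressing the lid does not turn it.
- canister_2: White ceramic canister with a blue band at its foot, standing upright: 58 mm across, body 72 mm tall, about 0.4 kg with its lid. Its origin is the centre of its underside, z up. All canisters look alike; it may be absent (None).
- cap_2 (a joint): How far the lid of canister_2 stands proud, in m: 0 is fully seated, starts 3 to 13 mm up, showing an orange silicone seal. Flat white disc lid, 54 mm across and 10 mm thick (its top is 82 mm above the canister's foot when seated); it slides straight up and down (14 mm at most), stays where it is left, and goes down when pushed with more than about 5 N; it does not come off.
- dial_2 (a joint): Black pointer in canister_2's lid top, on a disc half red, half green; in rad. 0 lies on the border of the halves, along the canister's own +x; positive turns towards its +y, into the red half (use first), negative towards -y, into the green half (fresh). Starts between -2.2 and 2.2. It lies flush under a clear cover; pressing the lid does not turn it.
- canister_3: White ceramic canister with a blue band at its foot, standing upright: 58 mm across, body 72 mm tall, about 0.4 kg with its lid. Its origin is the centre of its underside, z up. All canisters look alike; it may be absent (None).
- cap_3 (a joint): How far the lid of canister_3 stands proud, in m: 0 is fully seated, starts 3 to 13 mm up, showing an orange silicone seal. Flat white disc lid, 54 mm across and 10 mm thick (its top is 82 mm above the canister's foot when seated); it slides straight up and down (14 mm at most), stays where it is left, and goes down when pushed with more than about 5 N; it does not come off.
- dial_3 (a joint): Black pointer in canister_3's lid top, on a disc half red, half green; in rad. 0 lies on the border of the halves, along the canister's own +x; positive turns towards its +y, into the red half (use first), negative towards -y, into the green half (fresh). Starts between -2.2 and 2.2. It lies flush under a clear cover; pressing the lid does not turn it.
- canister_4: White ceramic canister with a blue band at its foot, standing upright: 58 mm across, body 72 mm tall, about 0.4 kg with its lid. Its origin is the centre of its underside, z up. All canisters look alike; it may be absent (None).
- cap_4 (a joint): How far the lid of canister_4 stands proud, in m: 0 is fully seated, starts 3 to 13 mm up, showing an orange silicone seal. Flat white disc lid, 54 mm across and 10 mm thick (its top is 82 mm above the canister's foot when seated); it slides straight up and down (14 mm at most), stays where it is left, and goes down when pushed with more than about 5 N; it does not come off.
- dial_4 (a joint): Black pointer in canister_4's lid top, on a disc half red, half green; in rad. 0 lies on the border of the halves, along the canister's own +x; positive turns towards its +y, into the red half (use first), negative towards -y, into the green half (fresh). Starts between -2.2 and 2.2. It lies flush under a clear cover; pressing the lid does not turn it.
- canister_5: White ceramic canister with a blue band at its foot, standing upright: 58 mm across, body 72 mm tall, about 0.4 kg with its lid. Its origin is the centre of its underside, z up. All canisters look alike; it may be absent (None).
- cap_5 (a joint): How far the lid of canister_5 stands proud, in m: 0 is fully seated, starts 3 to 13 mm up, showing an orange silicone seal. Flat white disc lid, 54 mm across and 10 mm thick (its top is 82 mm above the canister's foot when seated); it slides straight up and down (14 mm at most), stays where it is left, and goes down when pushed with more than about 5 N; it does not come off.
- dial_5 (a joint): Black pointer in canister_5's lid top, on a disc half red, half green; in rad. 0 lies on the border of the halves, along the canister's own +x; positive turns towards its +y, into the red half (use first), negative towards -y, into the green half (fresh). Starts between -2.2 and 2.2. It lies flush under a clear cover; pressing the lid does not turn it.
- riser: Fixed brown two-step wooden riser, 240 mm deep (its x) by 340 mm wide (its y). The front step (low, on the robot's side, -x) is 120 mm deep with its top 20 mm above the counter; the back step (+x) is 120 mm deep with its top 55 mm above the counter. Origin: centre of its underside. A dark line is inlaid along the middle of each step.
- front_row (a point): Middle of the front (low) step's top, on its dark inlaid line; the line runs along y, z is up.
- back_row (a point): Middle of the back (high) step's top, on its dark inlaid line; the line runs along y, z is up.
- bowl: Beech bowl, 120 mm across, 50 mm tall, a bystander. Origin at the centre of its underside.
- stopper: Green glass carafe stopper, 52 mm across, 78 mm tall, standing on its wide end, a bystander. Origin at the centre of its underside.
- tong: Steel tong lying flat, about 250 mm long (its x), 65 mm wide, 15 mm thick, a bystander. Origin near its middle, on the counter.

How it is judged:
At the end, for the whole second after the job is handed in: Red-pointer canisters on the front step, green-pointer ones on the back step (within 0.25 rad of the border, either): at rest, upright (0.08 rad), centre within 18 mm of the inlaid line and 141 mm of its middle, underside within 8 mm of the step's top, every lid under 2.5 mm proud (((value of joint dial_1 above -0.25 rad and x of canister_1 in the frame of front_row between -0.018 and 0.018 m and y of canister_1 in the frame of front_row between -0.141 and 0.141 m and z of canister_1 in the frame of front_row between -0.008 and 0.008 m) or (value of joint dial_1 below 0.25 rad and x of canister_1 in the frame of back_row between -0.018 and 0.018 m and y of canister_1 in the frame of back_row between -0.141 and 0.141 m and z of canister_1 in the frame of back_row between -0.008 and 0.008 m)) and angle between each of canister_1, canister_2, canister_3, canister_4, canister_5's own z axis and vertical below 0.08 rad and linear speed of each of canister_1, canister_2, canister_3, canister_4, canister_5 below 0.02 m/s and value of joint each of cap_1, cap_2, cap_3, cap_4, cap_5 below 0.0025 m and ((value of joint dial_2 above -0.25 rad and x of canister_2 in the frame of front_row between -0.018 and 0.018 m and y of canister_2 in the frame of front_row between -0.141 and 0.141 m and z of canister_2 in the frame of front_row between -0.008 and 0.008 m) or (value of joint dial_2 below 0.25 rad and x of canister_2 in the frame of back_row between -0.018 and 0.018 m and y of canister_2 in the frame of back_row between -0.141 and 0.141 m and z of canister_2 in the frame of back_row between -0.008 and 0.008 m)) and ((value of joint dial_3 above -0.25 rad and x of canister_3 in the frame of front_row between -0.018 and 0.018 m and y of canister_3 in the frame of front_row between -0.141 and 0.141 m and z of canister_3 in the frame of front_row between -0.008 and 0.008 m) or (value of joint dial_3 below 0.25 rad and x of canister_3 in the frame of back_row between -0.018 and 0.018 m and y of canister_3 in the frame of back_row between -0.141 and 0.141 m and z of canister_3 in the frame of back_row between -0.008 and 0.008 m)) and ((value of joint dial_4 above -0.25 rad and x of canister_4 in the frame of front_row between -0.018 and 0.018 m and y of canister_4 in the frame of front_row between -0.141 and 0.141 m and z of canister_4 in the frame of front_row between -0.008 and 0.008 m) or (value of joint dial_4 below 0.25 rad and x of canister_4 in the frame of back_row between -0.018 and 0.018 m and y of canister_4 in the frame of back_row between -0.141 and 0.141 m and z of canister_4 in the frame of back_row between -0.008 and 0.008 m)) and ((value of joint dial_5 above -0.25 rad and x of canister_5 in the frame of front_row between -0.018 and 0.018 m and y of canister_5 in the frame of front_row between -0.141 and 0.141 m and z of canister_5 in the frame of front_row between -0.008 and 0.008 m) or (value of joint dial_5 below 0.25 rad and x of canister_5 in the frame of back_row between -0.018 and 0.018 m and y of canister_5 in the frame of back_row between -0.141 and 0.141 m and z of canister_5 in the frame of back_row between -0.008 and 0.008 m))); the robot touches nothing.
It fails at once if a canister lifted off the counter with its lid still proud ((height (world z) of canister_1 above 0.012 m and value of joint cap_1 above 0.004 m) or (height (world z) of canister_2 above 0.012 m and value of joint cap_2 above 0.004 m) or (height (world z) of canister_3 above 0.012 m and value of joint cap_3 above 0.004 m) or (height (world z) of canister_4 above 0.012 m and value of joint cap_4 above 0.004 m) or (height (world z) of canister_5 above 0.012 m and value of joint cap_5 above 0.004 m)).
It fails at once if bowl, stopper or tong shoved aside (distance of any of bowl, stopper, tong from where it was at the start of the episode above 0.03 m).
Of canister_1, canister_2, canister_3, canister_4, canister_5 only 4 to 5 are there at a start; the rules pass over those that are not, and their reading is None.
At some moment in a run one of canister_1, canister_2, canister_3, canister_4, canister_5 may be knocked a few centimetres aside while the robot is not near it.
It also fails if it takes over 210 s, if anything falls off the work surface, if the arm or the gripper's body presses on something with over 40 N, if the wrist force passes 120 N, or if a joint passes its speed limit or range.

## Working session

There is one attempt and no reset: what is moved stays moved. The work goes in short steps, Python scripts to look and compute and a tool call to move; the robot and the scene stay as the last step left them, time stands still between calls to the robot, and variables do not carry over. Pictures are saved under pics/ and viewed, at most 14 in all, crops included, and the job is handed in when it is done.

Besides the shell and the picture viewer there is one more tool, called after "Emit:" as a command line: name --argument value ..., lists and objects as JSON in quotes. drive_tool: Moves the arm, as the interface text tells. Shift numbers are shares of 200 mm and turn numbers shares of pi/4 rad, none past 1 either way. Its arguments: {"type":"object","properties":{"increments":{"type":"array","items":{"type":"number"}},"force":{"type":"number"}},"required":["increments"]}

```bash
ls; mkdir -p pics
cat > h.py <<'E'
import numpy as np, cv2
from station import robot
def K(c): return np.array([[c['fx'],0,c['cx']],[0,c['fy'],c['cy']],[0,0,1.]])
def ground(c,px,z):
    p=cv2.undistortPoints(np.array([[px]],float),K(c),np.array(c['D'],float))[0,0]
    T=np.array(c['pose']); d=T[:3,:3]@np.array([p[0],p[1],1]); o=T[:3,3]
    return o+d*(z-o[2])/d[2]
def proj(c,P):
    T=np.linalg.inv(np.array(c['pose']))
    r=cv2.Rodrigues(T[:3,:3])[0]
    return cv2.projectPoints(np.array(P,float).reshape(-1,1,3),r,T[:3,3],K(c),np.array(c['D'],float))[0][:,0]
def save(c,n,box=None,s=1):
    f=c['frame'][:,:,::-1]
    if box: f=f[box[1]:box[3],box[0]:box[2]]
    cv2.imwrite('pics/'+n,cv2.resize(f,None,fx=s,fy=s,interpolation=cv2.INTER_CUBIC))
E
python3 - <<'E'
from h import *
for n in ['top','side']:
    c=robot.read_camera(n); save(c,n+'0.png',s=1.4)
    print(n,np.round(c['pose'],3).tolist(),c['fx'])
    for k,z in [('canister_1',0),('cap_1',.09),('front_row',.02),('back_row',.055),('riser',0),('bowl',0),('stopper',0),('tong',0)]:
        for d in robot.spot_point(k,n): print(k,round(d['conf'],2),np.round(d['location'],1),np.round(ground(c,d['location'],z),3))
s=robot.observe();print(s['position'],s['ee_rot'],s['ft_force'],s['time'])
E
```

```text
pics
top [[-0.013, -0.994, 0.11, 0.474], [-1.0, 0.014, 0.007, 0.067], [-0.008, -0.11, -0.994, 1.122], [0.0, 0.0, 0.0, 1.0]] 437.8869194887877
canister_1 0.9 [165.1 271.7] [0.456 0.377 0.   ]
canister_1 0.71 [270.7 268.7] [0.462 0.105 0.   ]
canister_1 0.63 [171.8 225.4] [0.576 0.361 0.   ]
canister_1 0.62 [416.9 261.6] [ 0.473 -0.271  0.   ]Traceback (most recent call last):
  File "<stdin>", line 6, in <module>
ValueError: it knows: back_row, bowl, canister, front_row, riser, stopper, tong
```

Run:
```python
from h import *
for n in ['top','side']:
    c=robot.read_camera(n); save(c,n+'0.png',s=1.4)
    print(n,np.round(c['pose'],3).tolist(),c['fx'])
    for k,z in [('canister_1',0),('front_row',.02),('back_row',.055),('riser',0),('bowl',0),('stopper',0),('tong',0)]:
        for d in robot.spot_point(k,n): print(k,round(d['conf'],2),np.round(d['location'],1),np.round(ground(c,d['location'],z),3))
s=robot.observe();print(s['position'],s['ee_rot'],s['ft_force'],s['time'])
```

```text
top [[-0.013, -0.994, 0.11, 0.474], [-1.0, 0.014, 0.007, 0.067], [-0.008, -0.11, -0.994, 1.122], [0.0, 0.0, 0.0, 1.0]] 437.8869194887877
canister_1 0.86 [231.5 225.9] [0.572 0.205 0.   ]
canister_1 0.75 [167.9 268.7] [0.464 0.37  0.   ]
canister_1 0.66 [168.3 224.9] [0.577 0.37  0.   ]
canister_1 0.57 [270.1 267.8] [0.464 0.107 0.   ]
front_row 0.88 [420.9 286.6] [ 0.411 -0.272  0.02 ]
back_row 0.64 [419.6 235.9] [ 0.536 -0.263  0.055]
riser 0.74 [417.4 260.7] [ 0.476 -0.272  0.   ]
riser 0.5 [232.4 228.3] [0.566 0.203 0.   ]
bowl 0.58 [306.8 156.6] [0.752 0.008 0.   ]
stopper 0.63 [379.  148.7] [ 0.771 -0.184  0.   ]
tong 0.57 [199.8 167. ] [0.729 0.289 0.   ]
tong 0.55 [170.4 226.5] [0.573 0.364 0.   ]
side [[0.974, -0.152, 0.168, 0.43], [-0.226, -0.683, 0.695, -0.536], [0.009, -0.715, -0.699, 0.719], [0.0, 0.0, 0.0, 1.0]] 379.63607143627604
canister_1 0.93 [255.9 165. ] [0.575 0.377 0.   ]
canister_1 0.92 [262.3 205.6] [0.559 0.197 0.   ]
canister_1 0.83 [235.3 238. ] [0.471 0.097 0.   ]
canister_1 0.8 [214.3 171.6] [0.447 0.372 0.   ]
front_row 0.91 [234.5 386.7] [ 0.415 -0.271  0.02 ]
back_row 0.67 [297.  359.5] [ 0.533 -0.261  0.055]
riser 0.52 [390.4 311.6] [ 0.763 -0.183  0.   ]
bowl 0.72 [350.9 240.5] [0.751 0.026 0.   ]
stopper 0.87 [388.1 310.5] [ 0.759 -0.179  0.   ]
stopper 0.33 [265.7 204.2] [0.57 0.2  0.  ]
tong 0.76 [312.1 176.9] [0.727 0.285 0.   ]
[0.23385385 0.52529346 0.21461746] [[-9.13561759e-01  4.06700028e-01  1.51170947e-06]
 [ 4.06700028e-01  9.13561758e-01  3.33581813e-05]
 [ 1.21857333e-05  3.10895710e-05 -9.99999999e-01]] [ 0.10254881 -0.27515093 -0.65740164] 0.9
```

View pics/top0.png

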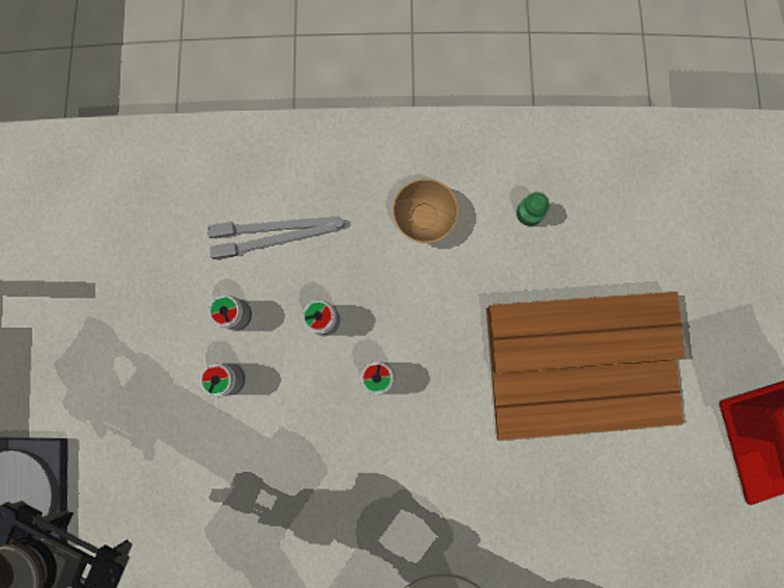

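View pics/side0.png

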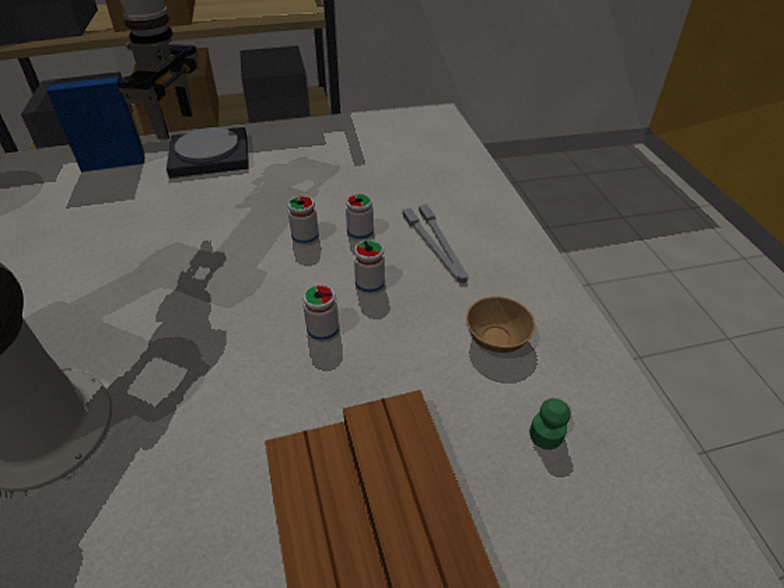

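The top view shows four canisters, with dial pixels (784-wide view) at about (225,312), (320,317), (216,380) and (377,377). The riser is at (590,365), slightly rotated. The side view agrees. Next I'll measure the dials exactly.

```bash
cat >> h.py <<'E'
def dials(c,ok=None):
    f=c['frame'].astype(int); R,G,B=f[...,0],f[...,1],f[...,2]
    red=(R>110)&(G<70)&(B<70); grn=(G>80)&(R<70)&(B<110)
    m=cv2.morphologyEx((red|grn).astype(np.uint8),cv2.MORPH_CLOSE,np.ones((5,5),np.uint8))
    n,l,st,ce=cv2.connectedComponentsWithStats(m); out=[]
    for i in range(1,n):
        r=red&(l==i); g=grn&(l==i)
        if st[i,4]>30 and r.sum()>10 and g.sum()>10:
            out.append((ce[i],np.argwhere(r)[:,::-1].mean(0),np.argwhere(g)[:,::-1].mean(0),st[i]))
    return out
def ray(c,px):
    a=ground(c,px,0.); o=np.array(c['pose'])[:3,3]; d=a-o; return o,d/np.linalg.norm(d)
def tri(c1,p1,c2,p2):
    o1,d1=ray(c1,p1);o2,d2=ray(c2,p2)
    s=np.linalg.lstsq(np.c_[d1,-d2],o2-o1,rcond=None)[0]
    a=o1+s[0]*d1;b=o2+s[1]*d2
    return (a+b)/2,np.linalg.norm(a-b)
E
python3 - <<'E'
from h import *
t=robot.read_camera('top'); s=robot.read_camera('side')
D=dials(t);S=dials(s); tiles=[]
for d in D:
    for q in S:
        P,e=tri(t,d[0],s,q[0])
        if e<.012 and .07<P[2]<.11:
            a=ground(t,d[1],P[2])-ground(t,d[2],P[2])
            print(d[0].round(1),P.round(4),round(e,4),'red-dir deg',np.degrees(np.arctan2(a[1],a[0])).round())
    x,y=d[0].round().astype(int); 
    tiles.append(cv2.resize(t['frame'][y-14:y+14,x-14:x+14,::-1],(280,280),interpolation=cv2.INTER_CUBIC))
cv2.imwrite('pics/d.png',np.hstack(tiles)[:, :] if len(tiles)<3 else np.vstack([np.hstack(tiles[:2]),np.hstack(tiles[2:4])]))
# riser lines
for n,c in(('top',t),):
    for k,z in(('front_row',.02),('back_row',.055)):
        print(k,ground(c,robot.spot_point(k,n)[0]['location'],z))
save(t,'r.png',(330,190,510,330),4)
E
```

```text
[159.4 221.4] [0.578  0.3685 0.0873] 0.0004 red-dir deg -165.0
[226.8 225. ] [0.5661 0.2049 0.0926] 0.0011 red-dir deg -133.0
[268.7 269.5] [0.4602 0.1071 0.09  ] 0.0011 red-dir deg 11.0
[153.5 271. ] [0.4591 0.3799 0.0917] 0.0015 red-dir deg 13.0
front_row [ 0.41039259 -0.27129028  0.02      ]
back_row [ 0.53149935 -0.27066544  0.055     ]
```

View pics/d.png

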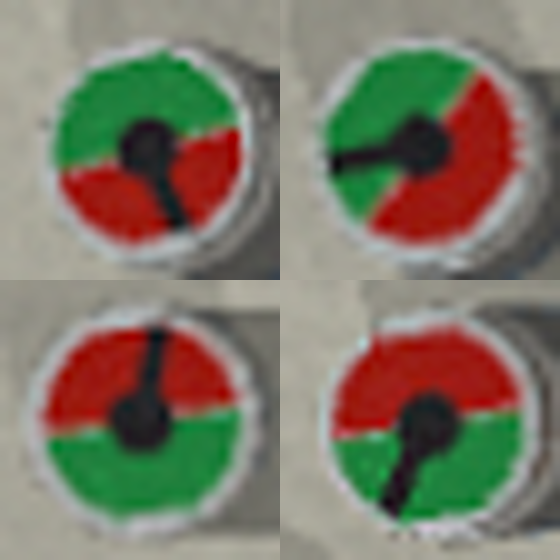

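View pics/r.png

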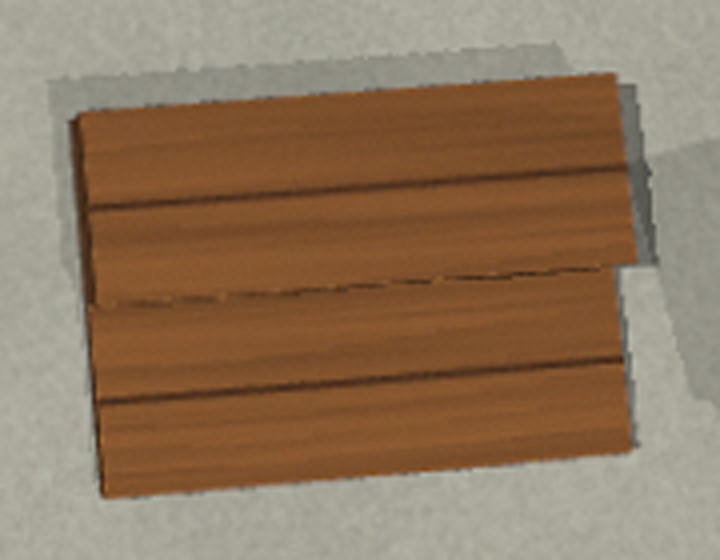

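Clockwise from top left in the tile picture, the dials are A (0.578,0.369) pointer in red, B (0.566,0.205) green, D (0.459,0.380) green and C (0.460,0.107) red. In the riser crop, the back line runs from full-frame pixel (353,242) to (486.5,232). The front line runs from (355,290.5) to (485.5,279.5).

```bash
cat >> h.py <<'E'
def inc(*pts):
    s=robot.observe(); R=np.array(s['ee_rot']); p=np.array(s['position'])
    print('t',round(s['time'],2),'p',p.round(4),'yaw',np.degrees(np.arctan2(R[0,1],R[1,1])).round(2),'f',np.round(s['ft_force'],1),'open',round(s['opening'],4))
    for q in pts: print(q,'->',(R.T@(np.array(q)-p)/.2).round(3))
E
python3 - <<'E'
from h import *
t=robot.read_camera('top'); print(robot.read_camera('wrist')['pose'].round(3).tolist())
for a,b,z in(((353,242),(486.5,232),.055),((355,290.5),(485.5,279.5),.02)):
    a=ground(t,a,z);b=ground(t,b,z);print(a.round(4),b.round(4),((a+b)/2).round(4),np.degrees(np.arctan2(b[0]-a[0],a[1]-b[1])))
print(np.linalg.norm(np.array([.578,.3685])))
inc()
E
```

```text
[[0.406, 0.879, 0.251, 0.162], [0.914, -0.391, -0.11, 0.557], [0.001, 0.274, -0.962, 0.386], [0.0, 0.0, 0.0, 1.0]]
[ 0.5241 -0.0981  0.055 ] [ 0.543  -0.4345  0.055 ] [ 0.5335 -0.2663  0.055 ] 3.2206180794900288
[ 0.4045 -0.1052  0.02  ] [ 0.4241 -0.4416  0.02  ] [ 0.4143 -0.2734  0.02  ] 3.337277314566009
0.6854752001349137
t 1.2 p [0.2338 0.5253 0.2146] yaw 24.0 f [-0.3  0.1  0.7] open 0.0922
```

Emit:
drive_tool --increments '[0,0,0,0,0,-0.533,-1,0,0,0,0,0,-0.533,-1,0,0,0,0,0,-0.533,-1,0,0,0,0,0,-0.533,-1,0,0,0,0,0,-0.533,-1,0,0,0,0,0,-0.533,-1,0,0,0,0,0,-0.533,-1]' --force 30

```text
time: 1.78
position: [0.2338, 0.5253, 0.2146]
ee_rot: [[-1.0, 0.002, -0.0], [0.002, 1.0, 0.0], [0.0, 0.0, -1.0]]
ft_force: [0.6, -0.5, -0.1]
opening: 0.0474
grasp_force: 0.0
```

Run:
```python
from h import *
inc((.459,.380,.13),(.459,.380,.096))
```

```text
t 1.78 p [0.2338 0.5253 0.2146] yaw 0.09 f [ 0.6 -0.5 -0.1] open 0.0474
(0.459, 0.38, 0.13) -> [-1.127 -0.725  0.423]
(0.459, 0.38, 0.096) -> [-1.127 -0.725  0.593]
```

Emit:
drive_tool --increments '[-0.9,-0.725,0,0,0,0,-1,-0.9,-0.725,0,0,0,0,-1,-0.9,-0.725,0,0,0,0,-1,-0.9,-0.725,0,0,0,0,-1,-0.9,-0.725,0,0,0,0,-1,-0.9,-0.725,0,0,0,0,-1,-0.9,-0.725,0,0,0,0,-1]'

```text
time: 2.37
position: [0.4173, 0.3772, 0.2147]
ee_rot: [[-1.0, 0.007, 0.001], [0.007, 1.0, -0.001], [-0.001, -0.001, -1.0]]
ft_force: [0.7, 0.1, 0.8]
opening: 0.0008
grasp_force: 0.0
```

Emit:
drive_tool --increments '[-0.227,0,0.42,0,0,0,-1,-0.227,0,0.42,0,0,0,-1,-0.227,0,0.42,0,0,0,-1,-0.227,0,0.42,0,0,0,-1,-0.227,0,0.42,0,0,0,-1]'

```text
time: 2.78
position: [0.4583, 0.3808, 0.1309]
ee_rot: [[-1.0, 0.0, -0.001], [0.0, 1.0, -0.0], [0.001, -0.0, -1.0]]
ft_force: [-0.1, 0.1, 0.9]
opening: 0.0003
grasp_force: 0.0
```

Run:
```python
from h import *
inc((.459,.380,.094),(.459,.380,.084),(.459,.380,.081))
c=robot.read_camera('wrist'); save(c,'w1.png')
for d in dials(c): print(d[0].round(1),[ground(c,d[0],z).round(4) for z in (.082,.092)])
```

```text
t 2.78 p [0.4583 0.3808 0.1309] yaw 0.01 f [-0.1  0.1  0.9] open 0.0003
(0.459, 0.38, 0.094) -> [-0.004 -0.004  0.184]
(0.459, 0.38, 0.084) -> [-0.004 -0.004  0.234]
(0.459, 0.38, 0.081) -> [-0.004 -0.004  0.249]
[299.  226.4] [array([0.4594, 0.3968, 0.082 ]), array([0.4558, 0.3961, 0.092 ])]
[ 74.5 358.5] [array([0.5861, 0.1967, 0.082 ]), array([0.5768, 0.2051, 0.092 ])]
[279.2 362. ] [array([0.5887, 0.3816, 0.082 ]), array([0.5792, 0.3816, 0.092 ])]
```

View pics/w1.png

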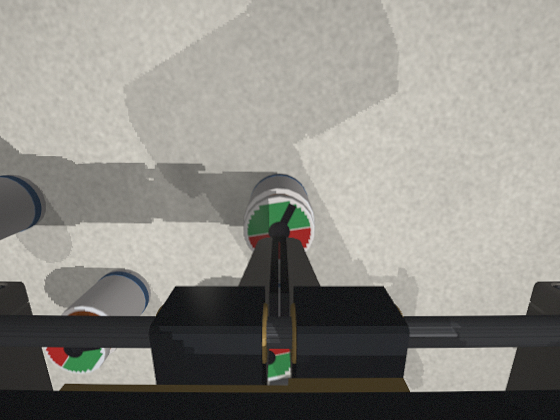

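The wrist view shows the fingers over the centre of lid D (279,232), so I'll press.

Emit:
drive_tool --increments '[0,0,0.17,0,0,0,-1,0,0,0.19,0,0,0,-1,0,0,0.21,0,0,0,-1,0,0,0.225,0,0,0,-1,0,0,0.235,0,0,0,-1,0,0,0.24,0,0,0,-1,0,0,0.24,0,0,0,-1]'

```text
time: 3.42
position: [0.4593, 0.3806, 0.0837]
ee_rot: [[-1.0, 0.0, 0.001], [0.0, 1.0, 0.001], [-0.001, 0.001, -1.0]]
ft_force: [-3.1, -1.1, 5.2]
opening: 0.0002
grasp_force: 2.3
```

Emit:
drive_tool --increments '[0,0,0.005,0,0,0,-1,0,0,0.01,0,0,0,-1,0,0,0.01,0,0,0,-1]'

```text
time: 3.67
position: [0.4596, 0.3809, 0.0829]
ee_rot: [[-1.0, 0.0, 0.001], [0.0, 1.0, 0.001], [-0.001, 0.001, -1.0]]
ft_force: [-7.2, -2.2, 14.1]
opening: 0.0008
grasp_force: 6.9
```

Emit:
drive_tool --increments '[0,0,0.005,0,0,0,-1,0,0,0.005,0,0,0,-1]'

```text
time: 3.83
position: [0.4599, 0.3812, 0.0829]
ee_rot: [[-1.0, -0.0, 0.001], [-0.0, 1.0, 0.001], [-0.001, 0.001, -1.0]]
ft_force: [-8.6, -3.1, 18.2]
opening: 0.0006
grasp_force: 9.4
```

Emit:
drive_tool --increments '[0,0,-0.25,0,0,0,-1,0,0,-0.25,0,0,0,-1,-0.594,-0.06,-0.25,0,0,0,-1,-0.594,-0.06,-0.25,0,0,0,-1,-0.594,-0.06,-0.25,0,0,0,-1,-0.594,-0.06,-0.25,0,0,0,-1,-0.594,-0.06,-0.25,0,0,0,-1]'

```text
time: 4.42
position: [0.5802, 0.3674, 0.1289]
ee_rot: [[-1.0, 0.002, 0.001], [0.002, 1.0, 0.0], [-0.001, 0.0, -1.0]]
ft_force: [-0.8, -0.0, -0.1]
opening: 0.0007
grasp_force: 0.0
```

Emit:
drive_tool --increments '[0,0,0.15,0,0,0,-1,0,0,0.19,0,0,0,-1,0,0,0.21,0,0,0,-1,0,0,0.225,0,0,0,-1,0,0,0.235,0,0,0,-1,0,0,0.24,0,0,0,-1,0,0,0.245,0,0,0,-1,0,0,0.25,0,0,0,-1]'

```text
time: 5.08
position: [0.5784, 0.3689, 0.0833]
ee_rot: [[-1.0, -0.0, 0.002], [-0.0, 1.0, 0.001], [-0.002, 0.001, -1.0]]
ft_force: [-7.9, -3.2, 18.8]
opening: 0.0004
grasp_force: 9.1
```

Emit:
drive_tool --increments '[0,0,0.005,0,0,0,-1,0,0,-0.255,0,0,0,-1,0,0,-0.255,0,0,0,-1,0.06,-0.818,-0.255,0,0,0,-1,0.06,-0.818,-0.255,0,0,0,-1,0.06,-0.818,-0.255,0,0,0,-1,0.06,-0.818,-0.255,0,0,0,-1,0.06,-0.818,-0.255,0,0,0,-1]'

```text
time: 5.75
position: [0.5667, 0.1989, 0.1313]
ee_rot: [[-1.0, 0.005, 0.002], [0.005, 1.0, -0.002], [-0.002, -0.002, -1.0]]
ft_force: [0.2, -0.6, -0.4]
opening: 0.0003
grasp_force: 0.0
```

Emit:
drive_tool --increments '[0,0,0.1,0,0,0,-1,0,0,0.17,0,0,0,-1,0,0,0.19,0,0,0,-1,0,0,0.21,0,0,0,-1,0,0,0.225,0,0,0,-1,0,0,0.235,0,0,0,-1,0,0,0.245,0,0,0,-1,0,0,0.255,0,0,0,-1]'

```text
time: 6.42
position: [0.5668, 0.2047, 0.0825]
ee_rot: [[-1.0, -0.0, 0.001], [-0.0, 1.0, -0.001], [-0.001, -0.001, -1.0]]
ft_force: [-10.6, -4.1, 26.7]
opening: 0.0006
grasp_force: 13.8
```

Emit:
drive_tool --increments '[0,0,0,0,0,0,-1,0,0,0,0,0,0,-1]'

```text
time: 6.58
position: [0.5672, 0.2049, 0.0827]
ee_rot: [[-1.0, -0.0, 0.002], [-0.0, 1.0, -0.0], [-0.002, -0.0, -1.0]]
ft_force: [-6.9, -2.3, 16.2]
opening: 0.0004
grasp_force: 8.1
```

Emit:
drive_tool --increments '[0,0,-0.255,0,0,0,-1,0,0,-0.255,0,0,0,-1,0.53,-0.49,-0.255,0,0,0,-1,0.53,-0.49,-0.255,0,0,0,-1,0.53,-0.49,-0.255,0,0,0,-1,0.53,-0.49,-0.255,0,0,0,-1,0.53,-0.49,-0.255,0,0,0,-1,0.53,-0.49,-0.255,0,0,0,-1]'

```text
time: 7.25
position: [0.4605, 0.1065, 0.1311]
ee_rot: [[-1.0, 0.002, 0.003], [0.002, 1.0, 0.0], [-0.003, 0.0, -1.0]]
ft_force: [-0.1, -0.5, 0.9]
opening: 0.0007
grasp_force: 0.0
```

Emit:
drive_tool --increments '[0,0,0.1,0,0,0,-1,0,0,0.17,0,0,0,-1,0,0,0.19,0,0,0,-1,0,0,0.21,0,0,0,-1,0,0,0.225,0,0,0,-1,0,0,0.235,0,0,0,-1,0,0,0.245,0,0,0,-1,0,0,0.255,0,0,0,-1]'

```text
time: 7.92
position: [0.4612, 0.1072, 0.0823]
ee_rot: [[-1.0, -0.0, 0.001], [-0.0, 1.0, 0.001], [-0.001, 0.001, -1.0]]
ft_force: [-11.7, 1.6, 33.4]
opening: 0.0008
grasp_force: 16.7
```

Emit:
drive_tool --increments '[0,0,0,0,0,0,-1,0,0,0,0,0,0,-1]'

```text
time: 8.08
position: [0.4613, 0.1071, 0.0825]
ee_rot: [[-1.0, -0.0, 0.002], [-0.0, 1.0, 0.001], [-0.002, 0.001, -1.0]]
ft_force: [-8.5, 2.0, 20.0]
opening: 0.0003
grasp_force: 9.8
```

Emit:
drive_tool --increments '[0,0,-0.3,0,0,0,-1,0,0,-0.4,0,0,0,1,0,0,-0.4,0,0,0,1,0,0,-0.4,0,0,0,1,0,0,-0.4,0,0,0,1,0,0,-0.4,0,0,0,1,0,0,-0.4,0,0,0,1,0,0,-0.4,0,0,0,1]'

```text
time: 8.75
position: [0.4591, 0.1066, 0.1583]
ee_rot: [[-1.0, 0.0, -0.002], [0.0, 1.0, 0.0], [0.002, 0.0, -1.0]]
ft_force: [-0.4, -0.3, -0.7]
opening: 0.0445
grasp_force: 0.0
```

```bash
cat >> h.py <<'E'
def scene():
    t=robot.read_camera('top'); s=robot.read_camera('side')
    for d in dials(t):
        for q in dials(s):
            P,e=tri(t,d[0],s,q[0])
            if e<.006 and .07<P[2]<.16: print('dial',d[0].round(1),P.round(4),round(e,4))
    return t,s
E
python3 - <<'E'
from h import *
t,s=scene(); save(s,'s1.png',(190,110,330,270),4)
inc((.4602,.1071,.03))
E
```

```text
dial [159.9 221.5] [0.578  0.3684 0.0832] 0.0004
t 8.85 p [0.4595 0.1066 0.1588] yaw 0.01 f [-0.5 -0.1 -0.1] open 0.053
(0.4602, 0.1071, 0.03) -> [-0.005  0.002  0.644]
```

View pics/s1.png

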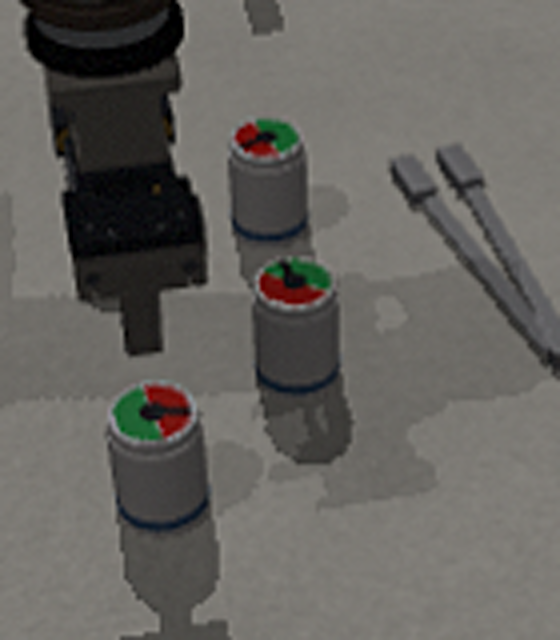

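Lids C, A and B are visibly seated in the side view (dials at about (155,412), (265,138) and (295,283)). D is behind the arm, but it was pressed to the same height. Next I'll grasp C.

Emit:
drive_tool --increments '[-0.005,0.002,0.15,0,0,0,1,-0.005,0.002,0.15,0,0,0,1,-0.005,0.002,0.15,0,0,0,1,-0.005,0.002,0.15,0,0,0,1,-0.005,0.002,0.15,0,0,0,1,-0.005,0.002,0.15,0,0,0,1]'

```text
time: 9.35
position: [0.4617, 0.107, 0.1307]
ee_rot: [[-1.0, 0.0, 0.002], [0.0, 1.0, -0.0], [-0.002, -0.0, -1.0]]
ft_force: [0.3, 0.3, 0.5]
opening: 0.0916
grasp_force: 0.0
```

Emit:
drive_tool --increments '[0,0,0.2,0,0,0,1,0,0,0.3,0,0,0,1,0,0,0.4,0,0,0,1,0,0,0.49,0,0,0,1,0,0,0.49,0,0,0,1,0,0,0.49,0,0,0,1]'

```text
time: 9.85
position: [0.4607, 0.107, 0.0317]
ee_rot: [[-1.0, 0.0, -0.001], [0.0, 1.0, 0.0], [0.001, 0.0, -1.0]]
ft_force: [0.7, -0.0, 0.7]
opening: 0.0919
grasp_force: 0.0
```

Emit:
drive_tool --increments '[0,0,0,0,0,0,-1,0,0,0,0,0,0,-1,0,0,0,0,0,0,-1,0,0,0,0,0,0,-1,0,0,0,0,0,0,-1,0,0,0,0,0,0,-1]'

```text
time: 10.35
position: [0.4614, 0.1072, 0.0322]
ee_rot: [[-1.0, 0.0, 0.001], [0.0, 1.0, 0.0], [-0.001, 0.0, -1.0]]
ft_force: [-0.3, 1.1, 1.8]
opening: 0.0577
grasp_force: 30.0
```

Emit:
drive_tool --increments '[0,0,0,0,0,0,-1,0,0,-0.05,0,0,0,-1,0,0,-0.2,0,0,0,-1,0,0,-0.4,0,0,0,-1,0,0,-0.5,0,0,0,-1,0,0,-0.5,0,0,0,-1]'

```text
time: 10.85
position: [0.4642, 0.107, 0.1365]
ee_rot: [[-1.0, -0.0, 0.009], [-0.0, 1.0, -0.0], [-0.009, -0.0, -1.0]]
ft_force: [1.4, 0.2, -4.7]
opening: 0.0575
grasp_force: 30.0
```

Run:
```python
from h import *
inc((.4108,-.2135,.13),(.4108,-.2135,.054))
```

```text
t 10.85 p [0.4642 0.107  0.1365] yaw -0.0 f [ 1.4  0.2 -4.7] open 0.0575
(0.4108, -0.2135, 0.13) -> [ 0.267 -1.602  0.031]
(0.4108, -0.2135, 0.054) -> [ 0.271 -1.602  0.411]
```

Emit:
drive_tool --increments '[0.124,-0.4,0,0,0,0,-1,0.124,-0.8,0,0,0,0,-1,0.124,-0.8,0,0,0,0,-1,0.124,-0.8,0,0,0,0,-1,0.124,-0.8,0,0,0,0,-1]'

```text
time: 11.27
position: [0.4342, -0.0584, 0.1298]
ee_rot: [[-1.0, 0.006, -0.003], [0.006, 1.0, -0.003], [0.003, -0.003, -1.0]]
ft_force: [-0.1, 0.4, -4.9]
opening: 0.0575
grasp_force: 30.0
```

Emit:
drive_tool --increments '[0.124,-0.4,0,0,0,0,-1,0.124,-0.8,0,0,0,0,-1,0.124,-0.8,0,0,0,0,-1,0.124,-0.8,0,0,0,0,-1,0.124,-0.8,0,0,0,0,-1,0.124,-0.8,0,0,0,0,-1,0.124,-0.8,0,0,0,0,-1]'

```text
time: 11.85
position: [0.4102, -0.2115, 0.1297]
ee_rot: [[-1.0, 0.001, -0.003], [0.001, 1.0, 0.003], [0.003, 0.003, -1.0]]
ft_force: [-0.4, 0.6, -6.1]
opening: 0.0576
grasp_force: 30.0
```

Emit:
drive_tool --increments '[0,0,0.15,0,0,0,-1,0,0,0.3,0,0,0,-1,0,0,0.35,0,0,0,-1,0,0,0.375,0,0,0,-1,0,0,0.385,0,0,0,-1,0,0,0.39,0,0,0,-1,0,0,0.395,0,0,0,-1,0,0,0.395,0,0,0,-1]'

```text
time: 12.52
position: [0.4122, -0.2136, 0.0538]
ee_rot: [[-1.0, -0.0, 0.002], [-0.0, 1.0, -0.002], [-0.002, -0.002, -1.0]]
ft_force: [-0.5, -0.3, -5.3]
opening: 0.0576
grasp_force: 30.0
```

Run:
```python
from h import *
inc((.4108,-.2135,.0506))
```

```text
t 12.52 p [ 0.4122 -0.2136  0.0538] yaw -0.0 f [-0.5 -0.3 -5.3] open 0.0576
(0.4108, -0.2135, 0.0506) -> [0.007 0.    0.016]
```

Emit:
drive_tool --increments '[0,0,0.005,0,0,0,-1,0,0,0.01,0,0,0,-1,0,0,0.01,0,0,0,-1]'

```text
time: 12.77
position: [0.412, -0.2136, 0.0521]
ee_rot: [[-1.0, 0.0, 0.001], [0.0, 1.0, -0.001], [-0.001, -0.001, -1.0]]
ft_force: [-1.7, 1.4, 4.6]
opening: 0.0574
grasp_force: 30.0
```

Emit:
drive_tool --increments '[0,0,0.003,0,0,0,1,0,0,0.003,0,0,0,1,0,0,0.003,0,0,0,1,0,0,0.003,0,0,0,1,0,0,0.003,0,0,0,1]'

```text
time: 13.18
position: [0.4114, -0.2131, 0.0501]
ee_rot: [[-1.0, 0.0, 0.0], [0.0, 1.0, -0.0], [-0.0, -0.0, -1.0]]
ft_force: [-0.1, -0.5, -0.4]
opening: 0.0888
grasp_force: 0.0
```

Emit:
drive_tool --increments '[0,0,-0.1,0,0,0,1,0,0,-0.3,0,0,0,1,0,0,-0.5,0,0,0,1,0,0,-0.5,0,0,0,1,0,0,-0.5,0,0,0,1]'

```text
time: 13.6
position: [0.4129, -0.2144, 0.1527]
ee_rot: [[-1.0, 0.0, 0.005], [0.0, 1.0, -0.004], [-0.005, -0.004, -1.0]]
ft_force: [-0.3, 0.9, -0.4]
opening: 0.092
grasp_force: 0.0
```

Emit:
drive_tool --increments '[-0.4,0.8,0,0,0,0,1,-0.8,1,0,0,0,0,1,-0.8,1,0,0,0,0,1,-0.8,1,0,0,0,0,1,-0.8,1,0,0,0,0,1,-0.8,1,0,0,0,0,1,-0.8,1,0,0,0,0,1]'

```text
time: 14.18
position: [0.5729, -0.0081, 0.1477]
ee_rot: [[-1.0, -0.004, -0.001], [-0.004, 1.0, 0.002], [0.001, 0.002, -1.0]]
ft_force: [-0.4, 0.3, -0.2]
opening: 0.0923
grasp_force: 0.0
```

Run:
```python
from h import *
t,s=scene(); 
inc((.5661,.2049,.15),(.5661,.2049,.031))
```

```text
dial [159.9 221.5] [0.5775 0.3683 0.0836] 0.0013
t 14.28 p [ 0.5709 -0.0113  0.1478] yaw -0.18 f [-1.  -0.2 -0.2] open 0.092
(0.5661, 0.2049, 0.15) -> [ 0.021  1.081 -0.01 ]
(0.5661, 0.2049, 0.031) -> [0.019 1.081 0.585]
```

Run:
```python
from h import *
t=robot.read_camera('top'); s=robot.read_camera('side')
for n,c in(('t',t),('s',s)):
    for d in dials(c): print(n,d[0].round(1),ground(c,d[0],.083).round(3),d[3][2:])
    for k in robot.find_in('canister_1','top' if n=='t' else 'side'): print(k['conf'],np.round(k['location'],1))
save(t,'t2.png',(120,170,520,340),2)
inc()
```

```text
t [159.9 221.5] [0.578 0.368 0.083] [ 19  18 230]
t [227.1 225.6] [0.566 0.205 0.083] [ 19  18 228]
t [154.5 270.9] [0.46  0.38  0.083] [ 18  19 239]
t [407.  288.8] [ 0.41  -0.219  0.083] [ 19  19 263]
0.97 [162.9 268.3]
0.79 [166.3 220.4]
0.69 [403.8 285.4]
0.64 [230.1 227.4]
s [256.1 143.8] [0.577 0.369 0.083] [15  9 96]
s [218.3 334.7] [ 0.402 -0.197  0.083] [ 23  22 230]
0.91 [216.3 159.8]
0.82 [228.2 349.3]
0.79 [262.4 195.8]
0.65 [254.1 154.4]
t 14.48 p [ 0.5702 -0.0142  0.1492] yaw 0.11 f [-0.  -0.2 -0.9] open 0.0919
```

View pics/t2.png

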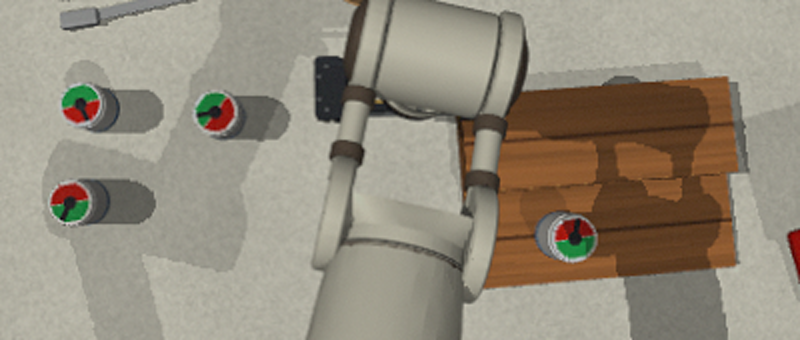

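C stands on the front line at zoomed pixel (572,238), and A, B and D are undisturbed. Next is B.

Emit:
drive_tool --increments '[0.02,0.3,0,0,0,0,1,0.02,0.9,0,0,0,0,1,0.02,0.9,0,0,0,0,1,0.02,0.9,0,0,0,0,1,0.02,0.9,0,0,0,0,1,0.02,0.9,0,0,0,0,1]'

```text
time: 14.98
position: [0.5666, 0.1688, 0.15]
ee_rot: [[-1.0, -0.002, -0.0], [-0.002, 1.0, 0.0], [0.0, 0.0, -1.0]]
ft_force: [0.2, -0.3, -0.8]
opening: 0.0919
grasp_force: 0.0
```

Emit:
drive_tool --increments '[0,0.192,0,0,0,0,1,0,0.192,0,0,0,0,1,0,0.192,0.2,0,0,0,1,0,0.192,0.4,0,0,0,1,0,0.192,0.5,0,0,0,1,0,0.192,0.59,0,0,0,1,0,0.192,0.59,0,0,0,1,0,0.192,0.59,0,0,0,1]'

```text
time: 15.65
position: [0.5669, 0.2034, 0.0314]
ee_rot: [[-1.0, 0.002, -0.002], [0.002, 1.0, -0.001], [0.002, -0.001, -1.0]]
ft_force: [-0.0, -0.0, 0.0]
opening: 0.092
grasp_force: 0.0
```

Emit:
drive_tool --increments '[0,0,0,0,0,0,-1,0,0,0,0,0,0,-1,0,0,0,0,0,0,-1,0,0,0,0,0,0,-1,0,0,0,0,0,0,-1,0,0,0,0,0,0,-1,0,0,0,0,0,0,-1]'

```text
time: 16.23
position: [0.5678, 0.2057, 0.0327]
ee_rot: [[-1.0, -0.0, 0.001], [-0.0, 1.0, 0.0], [-0.001, 0.0, -1.0]]
ft_force: [-0.7, 0.5, 2.8]
opening: 0.0576
grasp_force: 30.0
```

Emit:
drive_tool --increments '[0,0,-0.05,0,0,0,-1,0,0,-0.2,0,0,0,-1,0,0,-0.4,0,0,0,-1,0,0,-0.6,0,0,0,-1,0,0,-0.6,0,0,0,-1]'

```text
time: 16.65
position: [0.5723, 0.2063, 0.1616]
ee_rot: [[-1.0, -0.0, 0.015], [-0.0, 1.0, 0.002], [-0.015, 0.002, -1.0]]
ft_force: [2.8, 1.6, -2.6]
opening: 0.0578
grasp_force: 30.0
```

Emit:
drive_tool --increments '[0.05,-0.3,0,0,0,0,-1,0.05,-0.9,0,0,0,0,-1,0.05,-0.9,0,0,0,0,-1,0.05,-0.9,0,0,0,0,-1,0.05,-0.9,0,0,0,0,-1]'

```text
time: 17.07
position: [0.5563, 0.0205, 0.1512]
ee_rot: [[-1.0, 0.003, -0.002], [0.003, 1.0, -0.003], [0.002, -0.003, -1.0]]
ft_force: [0.3, -0.3, -2.8]
opening: 0.0576
grasp_force: 30.0
```

Emit:
drive_tool --increments '[0.05,-0.9,0,0,0,0,-1,0.05,-0.9,0,0,0,0,-1,0.05,-0.9,0,0,0,0,-1,0.05,-0.9,0,0,0,0,-1,0.05,-0.9,0,0,0,0,-1]'

```text
time: 17.48
position: [0.546, -0.1598, 0.1514]
ee_rot: [[-1.0, 0.004, -0.001], [0.004, 1.0, -0.002], [0.001, -0.002, -1.0]]
ft_force: [-0.1, 0.2, -3.2]
opening: 0.0575
grasp_force: 30.0
```

Emit:
drive_tool --increments '[0.049,-0.855,0,0,0,0,-1,0.049,-0.855,0,0,0,0,-1,0.049,-0.855,0,0,0,0,-1,0.049,-0.855,0,0,0,0,-1,0.049,-0.855,0,0,0,0,-1,0.049,-0.855,0,0,0,0,-1,0.049,-0.855,0,0,0,0,-1,0.049,-0.855,0,0,0,0,-1]'

```text
time: 18.15
position: [0.5374, -0.3236, 0.1513]
ee_rot: [[-1.0, -0.001, -0.001], [-0.001, 1.0, 0.002], [0.001, 0.002, -1.0]]
ft_force: [0.4, 0.6, -3.6]
opening: 0.0577
grasp_force: 30.0
```

Emit:
drive_tool --increments '[0,0,0.15,0,0,0,-1,0,0,0.25,0,0,0,-1,0,0,0.29,0,0,0,-1,0,0,0.31,0,0,0,-1,0,0,0.315,0,0,0,-1,0,0,0.315,0,0,0,-1]'

```text
time: 18.65
position: [0.5382, -0.3255, 0.0901]
ee_rot: [[-1.0, -0.001, 0.001], [-0.001, 1.0, -0.001], [-0.001, -0.001, -1.0]]
ft_force: [-0.7, 0.3, -3.2]
opening: 0.0575
grasp_force: 30.0
```

Run:
```python
from h import *
inc((.537,-.3262,.086))
```

```text
t 18.65 p [ 0.5382 -0.3255  0.0901] yaw -0.04 f [-0.7  0.3 -3.2] open 0.0575
(0.537, -0.3262, 0.086) -> [ 0.006 -0.004  0.02 ]
```

Emit:
drive_tool --increments '[0,0,0.005,0,0,0,-1,0,0,0.01,0,0,0,-1,0,0,0.012,0,0,0,-1,0,0,0.012,0,0,0,-1]'

```text
time: 18.98
position: [0.5381, -0.3261, 0.0877]
ee_rot: [[-1.0, 0.0, 0.001], [0.0, 1.0, -0.001], [-0.001, -0.001, -1.0]]
ft_force: [0.4, 0.5, -0.2]
opening: 0.0575
grasp_force: 30.0
```

Emit:
drive_tool --increments '[0,0,0.002,0,0,0,1,0,0,0.002,0,0,0,1,0,0,0.002,0,0,0,1,0,0,0.002,0,0,0,1,0,0,0.002,0,0,0,1]'

```text
time: 19.4
position: [0.5376, -0.3257, 0.0864]
ee_rot: [[-1.0, 0.0, 0.0], [0.0, 1.0, -0.0], [-0.0, -0.0, -1.0]]
ft_force: [0.2, -0.7, -0.4]
opening: 0.0886
grasp_force: 0.0
```

Emit:
drive_tool --increments '[0,0,-0.1,0,0,0,1,0,0,-0.3,0,0,0,1,0,0,-0.5,0,0,0,1,0,0,-0.5,0,0,0,1,0,0,-0.5,0,0,0,1]'

```text
time: 19.82
position: [0.5392, -0.3271, 0.19]
ee_rot: [[-1.0, 0.0, 0.005], [0.0, 1.0, -0.005], [-0.005, -0.005, -1.0]]
ft_force: [0.6, -0.1, 0.0]
opening: 0.0921
grasp_force: 0.0
```

Emit:
drive_tool --increments '[0,0.5,0,0,0,0,1,0,1,0,0,0,0,1,0,1,0,0,0,0,1,0,1,0,0,0,0,1,0,1,0,0,0,0,1]'

```text
time: 20.23
position: [0.5361, -0.1224, 0.1843]
ee_rot: [[-1.0, -0.0, -0.003], [-0.0, 1.0, 0.002], [0.003, 0.002, -1.0]]
ft_force: [0.8, 0.1, 0.1]
opening: 0.092
grasp_force: 0.0
```

Emit:
drive_tool --increments '[0,1,0,0,0,0,1,0,1,0,0,0,0,1,0,1,0,0,0,0,1,0,1,0,0,0,0,1,0,1,0,0,0,0,1,0,1,0,0,0,0,1,0,1,0,0,0,0,1,0,1,0,0,0,0,1]'

```text
time: 20.9
position: [0.5369, 0.074, 0.185]
ee_rot: [[-1.0, -0.0, -0.002], [-0.0, 1.0, -0.0], [0.002, -0.0, -1.0]]
ft_force: [-0.1, 0.0, -0.5]
opening: 0.0917
grasp_force: 0.0
```

Run:
```python
from h import *
t=robot.read_camera('top'); s=robot.read_camera('side')
for n,c in(('t',t),('s',s)):
    for d in dials(c): print(n,d[0].round(1),[ground(c,d[0],z).round(3).tolist() for z in(.083,.102,.137)])
inc((.5775,.3683,.187))
```

```text
t [162.  208.8] [[0.609, 0.364, 0.083], [0.606, 0.358, 0.102], [0.602, 0.348, 0.137]]
t [457.4 233.1] [[0.54, -0.348, 0.083], [0.539, -0.341, 0.102], [0.536, -0.327, 0.137]]
t [154.5 270.9] [[0.46, 0.38, 0.083], [0.46, 0.374, 0.102], [0.461, 0.364, 0.137]]
t [406.9 288.9] [[0.41, -0.219, 0.083], [0.411, -0.214, 0.102], [0.413, -0.204, 0.137]]
s [215.1 147. ] [[0.459, 0.379, 0.083], [0.459, 0.352, 0.102], [0.457, 0.301, 0.137]]
s [312.3 376. ] [[0.546, -0.306, 0.083], [0.542, -0.313, 0.102], [0.536, -0.326, 0.137]]
t 21.0 p [0.5374 0.0731 0.1855] yaw 0.11 f [ 0.   0.  -0.2] open 0.0919
(0.5775, 0.3683, 0.187) -> [-0.198  1.476 -0.008]
```

A was knocked to about (0.609,0.364). B and C sit on their lines. I'll fetch D next and re-measure A afterwards.

Emit:
drive_tool --increments '[0.2,0.5,0,0,0,0,1,0.385,1,0,0,0,0,1,0.385,1,0,0,0,0,1,0.385,1,0,0,0,0,1,0.385,1,0,0,0,0,1,0.385,1,0,0,0,0,1]'

```text
time: 21.5
position: [0.4585, 0.278, 0.1861]
ee_rot: [[-1.0, -0.003, -0.001], [-0.003, 1.0, 0.002], [0.001, 0.002, -1.0]]
ft_force: [-0.2, 0.4, -1.1]
opening: 0.0914
grasp_force: 0.0
```

Emit:
drive_tool --increments '[0,0.531,0.2,0,0,0,1,0,0.531,0.2,0,0,0,1,0,0.531,0.2,0,0,0,1,0,0.531,0.2,0,0,0,1,0,0.531,0.2,0,0,0,1]'

```text
time: 21.92
position: [0.4607, 0.3799, 0.1448]
ee_rot: [[-1.0, -0.0, -0.002], [-0.0, 1.0, -0.002], [0.002, -0.002, -1.0]]
ft_force: [0.4, -0.7, 0.1]
opening: 0.0918
grasp_force: 0.0
```

Emit:
drive_tool --increments '[0,0,0.2,0,0,0,1,0,0,0.4,0,0,0,1,0,0,0.5,0,0,0,1,0,0,0.57,0,0,0,1,0,0,0.57,0,0,0,1,0,0,0.57,0,0,0,1]'

```text
time: 22.42
position: [0.4615, 0.3789, 0.0325]
ee_rot: [[-1.0, 0.002, -0.0], [0.002, 1.0, -0.001], [0.0, -0.001, -1.0]]
ft_force: [-1.0, -0.6, 0.4]
opening: 0.0919
grasp_force: 0.0
```

Emit:
drive_tool --increments '[0,0,0,0,0,0,-1,0,0,0,0,0,0,-1,0,0,0,0,0,0,-1,0,0,0,0,0,0,-1,0,0,0,0,0,0,-1,0,0,0,0,0,0,-1,0,0,0,0,0,0,-1]'

```text
time: 23.0
position: [0.4609, 0.3807, 0.0328]
ee_rot: [[-1.0, -0.0, 0.001], [-0.0, 1.0, -0.0], [-0.001, -0.0, -1.0]]
ft_force: [-1.6, -1.0, 3.5]
opening: 0.0579
grasp_force: 30.0
```

Emit:
drive_tool --increments '[0,0,-0.05,0,0,0,-1,0,0,-0.2,0,0,0,-1,0,0,-0.4,0,0,0,-1,0,0,-0.6,0,0,0,-1,0,0,-0.6,0,0,0,-1]'

```text
time: 23.42
position: [0.4649, 0.3833, 0.1615]
ee_rot: [[-1.0, -0.0, 0.013], [-0.0, 1.0, 0.007], [-0.013, 0.007, -1.0]]
ft_force: [1.9, 0.9, -2.4]
opening: 0.0573
grasp_force: 30.0
```

Emit:
drive_tool --increments '[-0.1,-0.3,0,0,0,0,-1,-0.15,-0.98,0,0,0,0,-1,-0.15,-0.98,0,0,0,0,-1,-0.15,-0.98,0,0,0,0,-1,-0.15,-0.98,0,0,0,0,-1]'

```text
time: 23.83
position: [0.4892, 0.1819, 0.1507]
ee_rot: [[-1.0, 0.001, -0.003], [0.001, 1.0, -0.001], [0.003, -0.001, -1.0]]
ft_force: [1.4, 0.1, -5.2]
opening: 0.0575
grasp_force: 30.0
```

Emit:
drive_tool --increments '[-0.1,-0.98,0,0,0,0,-1,-0.1,-0.98,0,0,0,0,-1,-0.1,-0.98,0,0,0,0,-1,-0.1,-0.98,0,0,0,0,-1,-0.1,-0.98,0,0,0,0,-1]'

```text
time: 24.25
position: [0.5095, -0.0142, 0.151]
ee_rot: [[-1.0, 0.002, -0.002], [0.002, 1.0, -0.0], [0.002, -0.0, -1.0]]
ft_force: [0.8, 0.7, -4.8]
opening: 0.0578
grasp_force: 30.0
```

Emit:
drive_tool --increments '[-0.1,-0.972,0,0,0,0,-1,-0.1,-0.972,0,0,0,0,-1,-0.1,-0.972,0,0,0,0,-1,-0.1,-0.972,0,0,0,0,-1,-0.1,-0.972,0,0,0,0,-1,-0.1,-0.972,0,0,0,0,-1,-0.1,-0.972,0,0,0,0,-1,-0.1,-0.972,0,0,0,0,-1]'

```text
time: 24.92
position: [0.5296, -0.2046, 0.1509]
ee_rot: [[-1.0, 0.0, -0.002], [0.0, 1.0, 0.002], [0.002, 0.002, -1.0]]
ft_force: [0.4, 0.4, -5.7]
opening: 0.0577
grasp_force: 30.0
```

Emit:
drive_tool --increments '[0,0,0.15,0,0,0,-1,0,0,0.25,0,0,0,-1,0,0,0.29,0,0,0,-1,0,0,0.31,0,0,0,-1,0,0,0.32,0,0,0,-1,0,0,0.325,0,0,0,-1,0,0,0.325,0,0,0,-1]'

```text
time: 25.5
position: [0.5314, -0.206, 0.0883]
ee_rot: [[-1.0, -0.0, 0.002], [-0.0, 1.0, -0.001], [-0.002, -0.001, -1.0]]
ft_force: [0.5, -0.4, -4.9]
opening: 0.0576
grasp_force: 30.0
```

Run:
```python
from h import *
inc((.530,-.2065,.086))
```

```text
t 25.5 p [ 0.5314 -0.206   0.0883] yaw -0.01 f [ 0.5 -0.4 -4.9] open 0.0576
(0.53, -0.2065, 0.086) -> [ 0.007 -0.002  0.012]
```

Emit:
drive_tool --increments '[0,0,0.005,0,0,0,-1,0,0,0.008,0,0,0,-1,0,0,0.008,0,0,0,-1]'

```text
time: 25.75
position: [0.5316, -0.2063, 0.0878]
ee_rot: [[-1.0, 0.0, 0.002], [0.0, 1.0, -0.001], [-0.002, -0.001, -1.0]]
ft_force: [-1.6, 2.7, 6.5]
opening: 0.0577
grasp_force: 30.0
```

Emit:
drive_tool --increments '[0,0,0.002,0,0,0,1,0,0,0.002,0,0,0,1,0,0,0.002,0,0,0,1,0,0,0.002,0,0,0,1,0,0,0.002,0,0,0,1]'

```text
time: 26.17
position: [0.5306, -0.2059, 0.0852]
ee_rot: [[-1.0, 0.0, 0.0], [0.0, 1.0, -0.0], [-0.0, -0.0, -1.0]]
ft_force: [0.7, -0.4, 0.0]
opening: 0.0887
grasp_force: 0.0
```

Emit:
drive_tool --increments '[0,0,-0.1,0,0,0,1,0,0,-0.3,0,0,0,1,0,0,-0.5,0,0,0,1,0,0,-0.5,0,0,0,1,0,0,-0.5,0,0,0,1]'

```text
time: 26.58
position: [0.5323, -0.2069, 0.1884]
ee_rot: [[-1.0, 0.0, 0.006], [0.0, 1.0, -0.004], [-0.006, -0.004, -1.0]]
ft_force: [0.6, 0.2, -0.0]
opening: 0.0919
grasp_force: 0.0
```

Emit:
drive_tool --increments '[0,0.5,0,0,0,0,1,0,1,0,0,0,0,1,0,1,0,0,0,0,1,0,1,0,0,0,0,1,0,1,0,0,0,0,1]'

```text
time: 27.0
position: [0.5289, -0.0029, 0.1831]
ee_rot: [[-1.0, -0.0, -0.003], [-0.0, 1.0, 0.001], [0.003, 0.001, -1.0]]
ft_force: [0.5, 0.5, -0.7]
opening: 0.0919
grasp_force: 0.0
```

Run:
```python
from h import *
t=robot.read_camera('top'); s=robot.read_camera('side')
for n,c in(('t',t),('s',s)):
    for d in dials(c): print(n,d[0].round(1),[ground(c,d[0],z).round(3).tolist() for z in(.083,.102,.137)])
save(s,'s3.png',(160,90,440,410),1.8)
inc((.609,.364,.187))
```

```text
t [162.  208.8] [[0.609, 0.364, 0.083], [0.606, 0.358, 0.102], [0.602, 0.348, 0.137]]
t [406.8 289. ] [[0.409, -0.219, 0.083], [0.411, -0.214, 0.102], [0.413, -0.204, 0.137]]
s [223.8 330.7] [[0.413, -0.192, 0.083], [0.413, -0.202, 0.102], [0.414, -0.221, 0.137]]
t 27.1 p [ 0.5289 -0.0012  0.1831] yaw -0.31 f [ 0.6 -1.3 -1.3] open 0.092
(0.609, 0.364, 0.187) -> [-0.41   1.824 -0.017]
```

View pics/s3.png

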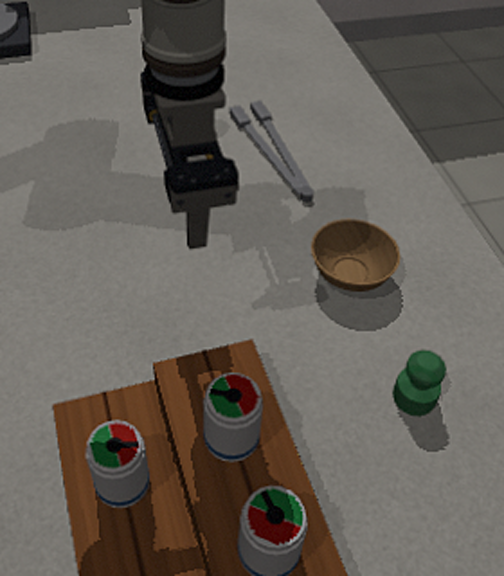

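The side view shows C on the front line at (118,455), and D (232,400) and B (272,525) upright on the back line. Now A.

Emit:
drive_tool --increments '[0,0.5,0,0,0,0,1,-0.2,1,0,0,0,0,1,-0.395,1,0,0,0,0,1,-0.395,1,0,0,0,0,1,-0.395,1,0,0,0,0,1,-0.395,1,0,0,0,0,1]'

```text
time: 27.6
position: [0.6104, 0.1978, 0.1827]
ee_rot: [[-1.0, -0.003, -0.002], [-0.003, 1.0, 0.001], [0.002, 0.001, -1.0]]
ft_force: [0.5, -1.0, -0.4]
opening: 0.0921
grasp_force: 0.0
```

Emit:
drive_tool --increments '[0,0.852,0.2,0,0,0,1,0,0.852,0.2,0,0,0,1,0,0.852,0.2,0,0,0,1,0,0.852,0.2,0,0,0,1,0,0.852,0.2,0,0,0,1,0,0.852,0.2,0,0,0,1,0,0.852,0.2,0,0,0,1]'

```text
time: 28.18
position: [0.6094, 0.3633, 0.1436]
ee_rot: [[-1.0, 0.0, -0.002], [0.0, 1.0, -0.002], [0.002, -0.002, -1.0]]
ft_force: [0.9, -0.4, -0.4]
opening: 0.0924
grasp_force: 0.0
```

Run:
```python
from h import *
t=robot.read_camera('top'); s=robot.read_camera('side')
for n,c in(('t',t),('s',s)):
    for d in dials(c): print(n,d[0].round(1),[ground(c,d[0],z).round(3).tolist() for z in(.083,.102,.137)])
inc((.609,.364,.031))
```

```text
t [457.4 233.1] [[0.54, -0.348, 0.083], [0.539, -0.341, 0.102], [0.536, -0.327, 0.137]]
t [406.2 236.5] [[0.534, -0.222, 0.083], [0.533, -0.217, 0.102], [0.531, -0.207, 0.137]]
t [406.8 288.9] [[0.41, -0.219, 0.083], [0.411, -0.213, 0.102], [0.413, -0.204, 0.137]]
s [289.3 309.8] [[0.539, -0.176, 0.083], [0.536, -0.187, 0.102], [0.53, -0.207, 0.137]]
s [222.9 337.2] [[0.41, -0.204, 0.083], [0.41, -0.214, 0.102], [0.411, -0.232, 0.137]]
s [312.3 375.5] [[0.546, -0.306, 0.083], [0.542, -0.312, 0.102], [0.536, -0.325, 0.137]]
t 28.28 p [0.6103 0.3625 0.1452] yaw 0.13 f [-0.2 -0.4  0.4] open 0.0918
(0.609, 0.364, 0.031) -> [0.007 0.008 0.571]
```

Emit:
drive_tool --increments '[0,0,0.2,0,0,0,1,0,0,0.4,0,0,0,1,0,0,0.5,0,0,0,1,0,0,0.567,0,0,0,1,0,0,0.567,0,0,0,1,0,0,0.567,0,0,0,1]'

```text
time: 28.78
position: [0.6105, 0.3637, 0.0327]
ee_rot: [[-1.0, 0.002, 0.001], [0.002, 1.0, 0.0], [-0.001, 0.0, -1.0]]
ft_force: [0.7, 0.7, 0.9]
opening: 0.0919
grasp_force: 0.0
```

Emit:
drive_tool --increments '[0,0,0,0,0,0,-1,0,0,0,0,0,0,-1,0,0,0,0,0,0,-1,0,0,0,0,0,0,-1,0,0,0,0,0,0,-1,0,0,0,0,0,0,-1,0,0,0,0,0,0,-1]'

```text
time: 29.37
position: [0.6099, 0.3649, 0.0324]
ee_rot: [[-1.0, -0.0, 0.001], [-0.0, 1.0, 0.0], [-0.001, 0.0, -1.0]]
ft_force: [-0.2, 0.1, 2.6]
opening: 0.0575
grasp_force: 30.0
```

Emit:
drive_tool --increments '[0,0,-0.05,0,0,0,-1,0,0,-0.2,0,0,0,-1,0,0,-0.4,0,0,0,-1,0,0,-0.6,0,0,0,-1,0,0,-0.8,0,0,0,-1,0,0,-0.85,0,0,0,-1,0,0,-0.85,0,0,0,-1]'

```text
time: 29.95
position: [0.6116, 0.3655, 0.2062]
ee_rot: [[-1.0, 0.0, 0.007], [0.0, 1.0, 0.003], [-0.007, 0.003, -1.0]]
ft_force: [-0.1, -0.1, -4.7]
opening: 0.0577
grasp_force: 30.0
```

Run:
```python
from h import *
inc((.4178,-.3333,.2))
```

```text
t 29.95 p [0.6116 0.3655 0.2062] yaw 0.0 f [-0.1 -0.1 -4.7] open 0.0577
(0.4178, -0.3333, 0.2) -> [ 0.969 -3.494  0.014]
```

Emit:
drive_tool --increments '[0.1,-0.4,0,0,0,0,-1,0.239,-0.872,0,0,0,0,-1,0.239,-0.872,0,0,0,0,-1,0.239,-0.872,0,0,0,0,-1,0.239,-0.872,0,0,0,0,-1]'

```text
time: 30.37
position: [0.5578, 0.1853, 0.1965]
ee_rot: [[-1.0, 0.003, -0.01], [0.003, 1.0, -0.004], [0.01, -0.004, -1.0]]
ft_force: [1.1, -0.0, -5.9]
opening: 0.0572
grasp_force: 30.0
```

Emit:
drive_tool --increments '[0.239,-0.872,0,0,0,0,-1,0.239,-0.872,0,0,0,0,-1,0.239,-0.872,0,0,0,0,-1,0.239,-0.872,0,0,0,0,-1,0.239,-0.872,0,0,0,0,-1]'

```text
time: 30.78
position: [0.5105, 0.0119, 0.1978]
ee_rot: [[-1.0, 0.003, -0.007], [0.003, 1.0, -0.001], [0.007, -0.001, -1.0]]
ft_force: [1.1, 0.3, -5.0]
opening: 0.0573
grasp_force: 30.0
```

Emit:
drive_tool --increments '[0.239,-0.872,0,0,0,0,-1,0.239,-0.872,0,0,0,0,-1,0.239,-0.872,0,0,0,0,-1,0.239,-0.872,0,0,0,0,-1,0.239,-0.872,0,0,0,0,-1]'

```text
time: 31.2
position: [0.4629, -0.1621, 0.1982]
ee_rot: [[-1.0, 0.004, -0.006], [0.004, 1.0, 0.001], [0.006, 0.001, -1.0]]
ft_force: [-0.1, 0.1, -4.9]
opening: 0.0576
grasp_force: 30.0
```

Emit:
drive_tool --increments '[0.239,-0.87,0,0,0,0,-1,0.239,-0.87,0,0,0,0,-1,0.239,-0.87,0,0,0,0,-1,0.239,-0.87,0,0,0,0,-1,0.239,-0.87,0,0,0,0,-1,0.239,-0.87,0,0,0,0,-1,0.239,-0.87,0,0,0,0,-1,0.239,-0.87,0,0,0,0,-1]'

```text
time: 31.87
position: [0.4179, -0.3305, 0.1996]
ee_rot: [[-1.0, -0.001, -0.002], [-0.001, 1.0, 0.004], [0.002, 0.004, -1.0]]
ft_force: [0.2, -0.7, -4.8]
opening: 0.0578
grasp_force: 30.0
```

Run:
```python
from h import *
inc((.4178,-.3333,.0525))
```

```text
t 31.87 p [ 0.4179 -0.3305  0.1996] yaw -0.03 f [ 0.2 -0.7 -4.8] open 0.0578
(0.4178, -0.3333, 0.0525) -> [-0.001 -0.017  0.735]
```

Emit:
drive_tool --increments '[0,0,0.15,0,0,0,-1,0,0,0.35,0,0,0,-1,0,0,0.55,0,0,0,-1,0,0,0.66,0,0,0,-1,0,0,0.71,0,0,0,-1,0,0,0.73,0,0,0,-1,0,0,0.74,0,0,0,-1,0,0,0.74,0,0,0,-1]'

```text
time: 32.53
position: [0.4194, -0.3332, 0.0553]
ee_rot: [[-1.0, -0.001, 0.002], [-0.001, 1.0, -0.002], [-0.002, -0.002, -1.0]]
ft_force: [0.5, -0.3, -4.4]
opening: 0.0575
grasp_force: 30.0
```

Emit:
drive_tool --increments '[0,0,0.005,0,0,0,-1,0,0,0.01,0,0,0,-1,0,0,0.013,0,0,0,-1,0,0,0.013,0,0,0,-1]'

```text
time: 32.87
position: [0.419, -0.3334, 0.0524]
ee_rot: [[-1.0, 0.0, 0.002], [0.0, 1.0, -0.002], [-0.002, -0.002, -1.0]]
ft_force: [1.0, -0.1, -1.0]
opening: 0.0576
grasp_force: 30.0
```

Emit:
drive_tool --increments '[0,0,0.004,0,0,0,1,0,0,0.004,0,0,0,1,0,0,0.004,0,0,0,1,0,0,0.004,0,0,0,1,0,0,0.004,0,0,0,1]'

```text
time: 33.28
position: [0.4184, -0.3327, 0.0506]
ee_rot: [[-1.0, 0.0, 0.0], [0.0, 1.0, -0.0], [-0.0, -0.0, -1.0]]
ft_force: [-0.7, -0.2, -0.5]
opening: 0.0887
grasp_force: 0.0
```

Emit:
drive_tool --increments '[0,0,-0.1,0,0,0,1,0,0,-0.3,0,0,0,1,0,0,-0.5,0,0,0,1,0,0,-0.7,0,0,0,1,0,0,-0.75,0,0,0,1,0,0,-0.75,0,0,0,1]'

```text
time: 33.78
position: [0.4201, -0.3347, 0.205]
ee_rot: [[-1.0, 0.0, 0.006], [0.0, 1.0, -0.007], [-0.006, -0.007, -1.0]]
ft_force: [0.9, 0.8, -0.0]
opening: 0.0917
grasp_force: 0.0
```

Emit:
drive_tool --increments '[0,1,0,0,0,0,1,0,1,0,0,0,0,1,0,1,0,0,0,0,1,0,1,0,0,0,0,1,0,1,0,0,0,0,1]'

```text
time: 34.2
position: [0.4167, -0.1293, 0.1978]
ee_rot: [[-1.0, 0.0, -0.003], [0.0, 1.0, 0.003], [0.003, 0.003, -1.0]]
ft_force: [1.4, 0.0, 0.0]
opening: 0.0921
grasp_force: 0.0
```

Emit:
drive_tool --increments '[0,1,0,0,0,0,1,0,1,0,0,0,0,1,0,1,0,0,0,0,1,0,1,0,0,0,0,1,0,1,0,0,0,0,1]'

```text
time: 34.62
position: [0.4166, 0.0702, 0.1982]
ee_rot: [[-1.0, -0.001, -0.003], [-0.001, 1.0, 0.001], [0.003, 0.001, -1.0]]
ft_force: [0.3, -0.1, -0.6]
opening: 0.0923
grasp_force: 0.0
```

Emit:
drive_tool --increments '[0,1,0,0,0,0,1,0,1,0,0,0,0,1,0,1,0,0,0,0,1,0,1,0,0,0,0,1,0,1,0,0,0,0,1,0,1,0,0,0,0,1,0,1,0,0,0,0,1]'

```text
time: 35.2
position: [0.4168, 0.2683, 0.1979]
ee_rot: [[-1.0, -0.003, -0.004], [-0.003, 1.0, -0.002], [0.004, -0.002, -1.0]]
ft_force: [-0.1, -0.1, 0.5]
opening: 0.0919
grasp_force: 0.0
```

Run:
```python
from h import *
t=robot.read_camera('top'); s=robot.read_camera('side')
for n,c in(('t',t),('s',s)):
    for d in dials(c): print(n,d[0].round(1),[ground(c,d[0],z).round(3).tolist() for z in(.102,.137)])
save(s,'s4.png',(140,150,440,420),2); inc()
```

```text
t [457.4 233.1] [[0.539, -0.341, 0.102], [0.536, -0.327, 0.137]]
t [406.2 236.8] [[0.532, -0.217, 0.102], [0.53, -0.207, 0.137]]
t [457.  284.6] [[0.418, -0.334, 0.102], [0.42, -0.32, 0.137]]
t [406.9 288.9] [[0.411, -0.214, 0.102], [0.413, -0.204, 0.137]]
s [289.3 309.7] [[0.536, -0.187, 0.102], [0.53, -0.206, 0.137]]
s [222.8 337.1] [[0.41, -0.214, 0.102], [0.411, -0.232, 0.137]]
s [314.7 370.9] [[0.548, -0.306, 0.102], [0.542, -0.319, 0.137]]
s [241.5 404.9] [[0.423, -0.332, 0.102], [0.424, -0.344, 0.137]]
t 35.3 p [0.4176 0.2666 0.1987] yaw 0.02 f [-0.3 -0.3 -0.3] open 0.0919
```

View pics/s4.png

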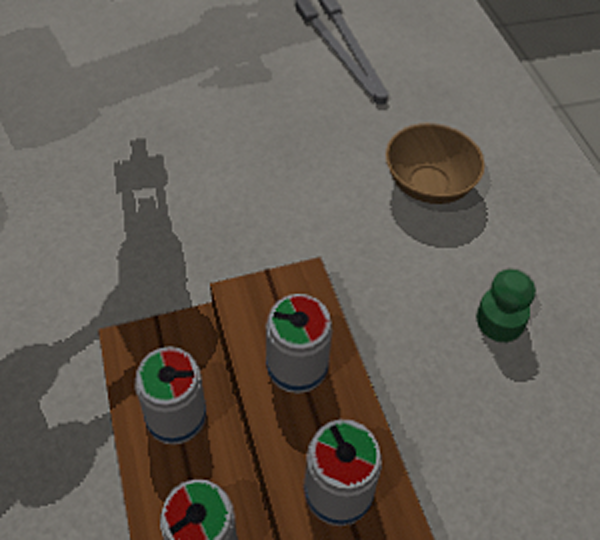

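All four stand on their lines in the side view. Red-pointer canisters C (168,375) and A (197,512) are on the front step, and green-pointer D (298,320) and B (345,452) are on the back. No orange seal shows on any of them.

```bash
python3 -c "
from station import robot; print(robot.job_done())"
```

```text
the job is handed in; nothing more can be done
None
```

I handed the job in after about 35 s of robot time: all four canisters' lids are pressed home, the two red-pointer ones are on the front step and the two green-pointer ones on the back step, with the bowl, stopper and tong untouched; one canister was knocked aside mid-run and I placed it correctly, but the hand-in returned no verdict.

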